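# Seat the specimen frame on the twin pins and lock it with the slot key

## Robot

A 6-joint arm with a two-finger parallel gripper is mounted at the origin on the work surface. World frame = base frame: x ahead of the robot, y to its left, z up, the work surface at z = 0. Lengths are in m, angles in rad, forces in N, time in s.
With the tool pointing down it reaches from about 0.325 to 0.75 m from the base axis. Payload 7.6 kg.
Tool frame: the origin (TCP) lies midway between the tips of the shut fingers; the grasp point (between the pads) lies 19 mm behind it; z points along the fingers, y is the direction in which the jaws open and shut (so a half turn about z gives the same grasp; the last joint's range is limited). The gripper opens to 85 mm and grips with 20 to 120 N. Pads are 22 mm wide; open, the fingers measure 114 mm over their backs; the gripper's body (76 mm by 85 mm) begins 54 mm behind the grasp point. The pads swing forward as they close: fully open they stand 13 mm farther back than shut.
Start: joints at [-1.314, 0.052, 1.401, -0, 1.689, -0.07], TCP at [0.169, -0.497, 0.231] pointing down, gripper open.
Joint ranges: [-2.9, 2.9], [-0.91, 2.17], [0.12, 2.37], [-1.06, 4.2], [0.26, 2.73], [-2.93, 2.93]. Speed limits (rad/s): [2.57, 2.57, 3.01, 3.14, 3.14, 3.14].

## Interface

Orientations are given as a rotation vector (axis times angle).
In Python, from rig import env gives the robot as it stands. The module is installed in compiled form; this text tells all that it offers.
- The arm moves only by the tool jog_arm, never from a script. Its argument "deltas" is a list that holds one entry, the list of rows, each a list of 7 numbers: the turn, a rotation vector about the tool's x, y, z in degrees, then the shift along the tool's x, y, z in mm, then the finger opening in mm, from 0 to 85.4. A call has 1 to 20 rows; each row is the pose to reach, as a shift and turn from the pose commanded when the call began, along the tool's axes at that moment; what a row does not reach only later rows make up. A row lasts 1/10 s, in which the tool goes at most 50 mm and 8.59 degrees, less where a joint would pass 70% of its speed; a pose out of reach is approached as far as the arm can. A call with a gripper value outside its range is refused whole. The fingers move at their own pace and stop on an object; the grip force is fixed at half the most. Time passes only in rows, so rows that repeat a pose let the fingers close. It gives the time, the measured TCP pose, the force and the opening at its end, in the units of the state.
- env.read_state(): the state, without advancing time (a new reading comes with each control period).
- env.grab_frame(name): name is "side" or "top" or "wrist"; returns a dict with "image" (480x640x3 uint8, red, green, blue), "depth" (480x640 float32, m along the optical axis (not along the pixel's ray), 0 where there is no reading), "mtx" (3x3 intrinsics, pixels), "R" (3x3) and "t" (3): a world point X has camera coordinates R X + t. Camera axes: x right, y down, z forward; pixel columns grow to the right and rows downward; lengths in m; the calibration is good to about 2 mm. A picture is of the moment at which its call begins.
- env.hand_in(): hands the job in, once; it reports no verdict.
Trained networks look in the newest picture that a camera, given by its name, has taken for a name from the list of things; names that differ only in an ending like _2 or _b are one class to them, and where a whole thing is asked for, a point or a joint stands for the part that bears it (a point fixed in the world has none). Each returns a list of dicts, best first, with "confidence" (0 to 1); they miss things now and then, are a little off and sometimes report something else, mostly with a low value. They report only what shows in the picture. A call takes as long as a camera call.
- env.trace(camera, name): "region" (480x640 bool, what is visible of it) and "rect" ([left, top, width, height] in pixels, round what is visible of it).
The state is a dict: "time": time; "joints": joint angles; "joint_velocities": joint speeds; "effort": joint torques, N m; "tool_pos": TCP position; "ee_rot": TCP orientation; "ft_force": force on the tool from outside, world axes, zero at the start; "ft_torque": the same for the moment, N m; "width": opening from 0.0 (shut) to 1.0 (fully open).
Only numpy, scipy, OpenCV 4.12 (cv2) and the standard library are available. Lean on these libraries where they do the work, as an engineer would, in place of code of your own. Each camera call takes 0.05 s, during which the arm holds its last target. There are 200 camera calls.

## Task

Set the aluminium specimen frame flat on the fixture plate with a pin through each of its two holes (either way round; set it down, do not drop it). Then take the key from its stand and use it, not the fingers, to turn the slotted clamp screw clockwise to its stop so that its finger locks the frame, and put the key back upright in its stand. Leave the other things on the bench where they are.

Things in the scene. Friction and masses are not known exactly. Their poses are not given: they have to be found in the camera images.
- frame_grip (a point): Centre of the black handle bar of the loose aluminium specimen frame. The bar runs along x over the middle of the frame: 120 long, 16 wide (y), 14 mm tall, on two posts at x = +-56 mm. This point is 41 mm above the frame's underside, 29 mm above its top face. x along the frame's length, z up; a half turn looks the same.
- frame: The same frame (0.3 to 0.52 kg), lying flat on the bench at the start; origin at the middle of its underside, axes as above. Flat plate 180 x 110 x 12 mm (x, y, z) with a 100 x 60 mm window and two through holes of 14 mm diameter on its x axis, 72 mm either side of the middle.
- fixture: Fixed dark steel plate 20 mm thick, 210 (x) by 177 mm (y from -112 to +65). Origin on the bench midway between two upright steel pins, 12 mm diameter, at x = +-72 mm, y = 0, that rise 26 mm above the plate, the top 7 mm tapering to 4.4 mm. The frame seats flat on the plate: handle bar centre 61 mm above the bench. Clamp screw at x = 0, y = -87 mm.
- screw_slot (a point): Middle of the mouth of the slot across the captive clamp screw's head, 53 mm above the bench. Slot 10 wide, 12 deep, 38 mm long, open at both ends, along this x (z up); turns with the screw. Head about 38 mm across. Below it a clamp finger 18 mm wide, 6.5 mm thick reaches 50 mm from the axis along -x, its underside 34.5 mm above the bench, 2.5 mm over a seated frame.
- screw (a joint): Turn of the clamp screw in rad, growing clockwise seen from above. 0: its finger points along the fixture's -x, clear of the frame. pi/2: the stop; the finger points along the fixture's +y, over the frame's edge. Starts between 0 and 0.3, takes about 0.05 N m to turn and stays where it is left.
- key_grip (a point): Middle of the grip of the loose slot key, which stands upright in its stand at the start. Grip: black block 50 (x) by 22 (y) by 44 mm (z), its top 20 mm above this point and its underside on a collar 24 mm below it. The end of the blade is 80 mm below this point. x along grip and blade, z up; a half turn looks the same.
- key: The same key (0.16 to 0.26 kg); origin at the blade's end, axes as above. From the end up: flat steel blade 30 wide (x), 6 thick (y), 16 mm tall, thinned to 4 mm in its last 5 mm; 16 mm round shank; round steel collar, 54 mm diameter, 50 to 56 mm above the end; grip.
- key_stand: Fixed grey upright tube, 68 mm outer and 40 mm inner diameter, 56 mm tall. Origin on the bench at its middle. The key hangs in it with its collar lying on the rim (key_grip then 86 mm above the bench).
- plug_gauge: Bystander: steel plug gauge standing upright, 36 mm diameter, 75 mm tall. Origin at the middle of its underside.
- ring_gauge: Bystander: steel ring gauge lying flat, 64 mm diameter, 22 mm tall. Origin at the middle of its underside.
- bottle: Bystander: white closed cleaner bottle, 60 mm diameter, 130 mm tall. Origin at the middle of its underside.
- block_case: Bystander: closed wooden gauge-block case, 70 x 150 x 35 mm, long side along its y. Origin at the middle of its underside.
- caliper: Bystander: steel dial caliper lying flat, about 200 mm long along its y, 20 mm tall. Origin at the middle of its underside.
- v_block: Bystander: dark steel V-block, 70 x 50 x 44 mm. Origin at the middle of its underside.

How it is judged:
On the way, in this order (a step that is already met when the one before it is completed fails the run):
1. the frame lies flat on the fixture plate with both pins through its holes (horizontal distance between frame_grip and fixture below 0.004 m and z of frame_grip in the frame of fixture below 0.0635 m and angle between the x axis of frame_grip and the x axis of fixture, either way round below 0.05 rad and angle between the z axis of frame_grip and the z axis of fixture, either way round below 0.03 rad), for 0.2 s.
2. the screw is turned to its stop with the key's blade in its slot (value of joint screw above 1.35 rad and z of key_grip in the frame of screw_slot below 0.077 m and horizontal distance between key_grip and screw_slot below 0.015 m), for 0.1 s.
At the end, for the whole second after the job is handed in: Frame flat on the plate (within 2.5 mm of seated height), a pin through each hole (centred within 4 mm, aligned within 0.05 rad, tilt under 0.03 rad); screw beyond 1.35 rad; key at rest in its stand, collar on the rim, within 12 mm of its middle, tilt under 0.08 rad (all of step 1 and value of joint screw above 1.35 rad and horizontal distance between key_grip and key_stand below 0.012 m and height (world z) of key_grip between 0.082 and 0.09 m and angle between key_grip's own z axis and vertical below 0.08 rad and linear speed of each of frame, key below 0.02 m/s); the robot touches nothing.
It fails at once if the frame is dropped (falls free of the fingers faster than 0.5 m/s) (linear speed of frame above 0.5 m/s and contact force between the fingers and frame below 0.05 N).
It fails at once if the clamp screw is pushed by the fingers or arm (contact force between any of the fingers, the arm and screw above 1 N).
It fails at once if a bystander is moved more than 20 mm (distance of any of plug_gauge, ring_gauge, bottle, block_case, caliper, v_block from where it was at the start of the episode above 0.02 m).
It also fails if it takes over 72 s, if anything falls off the work surface, if the arm or the gripper's body presses on something with over 40 N, if the wrist force passes 120 N, or if a joint passes its speed limit or range.

## Working session

There is one attempt and no reset: what is moved stays moved. The work goes in short steps, Python scripts to look and compute and a tool call to move; the robot and the scene stay as the last step left them, time stands still between calls to the robot, and variables do not carry over. Pictures are saved under pics/ and viewed, about 8 in all and at most 12, crops included, and the job is handed in when it is done.

Besides the shell and the picture viewer there is one more tool, called after ">>>" as name(argument=value, ...) on one line, values as JSON. jog_arm: Moves the arm, as the interface text tells. Its arguments: {"type":"object","properties":{"deltas":{"type":"array"}},"required":["deltas"]}

```bash
mkdir -p pics; cat > h.py <<'E'
import numpy as np, cv2
from rig import env
from scipy.spatial.transform import Rotation as Rn
def cloud(f,reg=None):
    d=f["depth"]; v,u=np.nonzero((d>0)&(reg if reg is not None else True))
    z=d[v,u]; K=f["mtx"]; c=np.stack([(u-K[0,2])/K[0,0]*z,(v-K[1,2])/K[1,1]*z,z],1)
    return (c-f["t"])@f["R"], u, v
def proj(f,X):
    c=np.atleast_2d(X)@f["R"].T+f["t"]; p=c@f["mtx"].T; return p[:,:2]/p[:,2:]
def save(f,n): cv2.imwrite("pics/"+n,f["image"][:,:,::-1])
E
python3 - <<'E'
from h import *
s=env.read_state(); print({k:np.round(v,3) for k,v in s.items()})
for c in ["top","side"]:
    f=env.grab_frame(c); save(f,c+"0.png"); print(c,np.round(-f["R"].T@f["t"],3))
    for n in ["frame","frame_grip","fixture","screw_slot","key_grip","key","key_stand","plug_gauge","ring_gauge","bottle","block_case","caliper","v_block"]:
        for r in env.trace(c,n)[:2]:
            P,u,v=cloud(f,r["region"])
            if len(P)<5: continue
            print(n,round(r["confidence"],2),r["rect"],"med",np.round(np.median(P,0),3),"lo",np.round(np.percentile(P,2,0),3),"hi",np.round(np.percentile(P,98,0),3))
E
```

```text
{'time': np.float64(0.0), 'joints': array([-1.314,  0.053,  1.402, -0.   ,  1.689, -0.07 ]), 'joint_velocities': array([-0.001,  0.001,  0.001, -0.   ,  0.001, -0.001]), 'effort': array([ 1.0000e-03, -3.8167e+01, -3.6019e+01, -0.0000e+00,  6.0000e-03,
       -0.0000e+00]), 'tool_pos': array([ 0.168, -0.497,  0.23 ]), 'ee_rot': array([-3.098, -0.511,  0.   ]), 'ft_force': array([-0.143,  0.289,  0.322]), 'ft_torque': array([-0.043,  0.019,  0.021]), 'width': np.float64(0.999)}
top [ 0.458 -0.003  1.086]
frame 0.72 [498.2, 259.3, 34.8, 24.2] med [ 0.509 -0.403  0.088] lo [ 0.483 -0.435  0.054] hi [ 0.531 -0.386  0.108]
frame 0.57 [203.7, 201.5, 50.0, 80.8] med [0.569 0.207 0.012] lo [0.483 0.153 0.001] hi [0.659 0.263 0.05 ]
frame_grip 0.58 [205.5, 202.0, 51.1, 84.3] med [0.569 0.207 0.012] lo [0.484 0.152 0.002] hi [0.659 0.263 0.05 ]
fixture 0.93 [380.4, 211.2, 84.5, 98.0] med [ 0.533 -0.228  0.019] lo [ 0.435 -0.313  0.015] hi [ 0.635 -0.143  0.051]
screw_slot 0.83 [441.9, 248.8, 23.6, 34.9] med [ 0.531 -0.288  0.044] lo [ 0.49 -0.31  0.02] hi [ 0.555 -0.273  0.055]
key_grip 0.64 [4
[... 2449 characters left out ...]
027 0.024]
bottle 0.72 [264.7, 151.9, 22.8, 44.7] med [0.481 0.378 0.063] lo [0.454 0.367 0.006] hi [0.51  0.401 0.13 ]
bottle 0.32 [282.3, 373.5, 59.2, 52.5] med [ 0.508 -0.441  0.021] lo [ 0.47  -0.456  0.003] hi [ 0.55  -0.398  0.057]
block_case 0.63 [398.5, 259.9, 47.7, 56.8] med [ 0.759 -0.179  0.035] lo [ 0.727 -0.227  0.005] hi [ 0.797 -0.082  0.037]
caliper 0.65 [377.3, 207.8, 46.8, 40.1] med [0.777 0.086 0.008] lo [ 0.756  0.037 -0.   ] hi [0.825 0.223 0.02 ]
v_block 0.9 [224.9, 186.4, 26.8, 24.2] med [0.37  0.32  0.031] lo [0.334 0.31  0.003] hi [0.404 0.361 0.046]
v_block 0.36 [290.2, 344.9, 36.2, 50.5] med [ 0.508 -0.425  0.085] lo [ 0.486 -0.439  0.057] hi [ 0.533 -0.4    0.108]
```

```bash
python3 - <<'E'
from h import *
f=env.grab_frame("top")
im=f["image"][180:330,190:540]; cv2.imwrite("pics/top1.png",cv2.resize(im,None,fx=2.28,fy=2.28,interpolation=cv2.INTER_CUBIC)[:,:,::-1])
P,u,v=cloud(f)
def rect(n,b,lo,hi):
    m=(P[:,0]>b[0])&(P[:,0]<b[1])&(P[:,1]>b[2])&(P[:,1]<b[3])&(P[:,2]>lo)&(P[:,2]<hi)
    print(n,m.sum(),[np.round(x,4) for x in cv2.minAreaRect((P[m][:,:2]*1000).astype(np.float32))],np.round(np.median(P[m],0),4))
rect("bar",(.45,.70,.10,.30),.04,.07); rect("frame",(.45,.70,.10,.30),.007,.018)
rect("plate",(.38,.69,-.36,-.10),.014,.026); rect("head",(.38,.69,-.36,-.10),.048,.06)
rect("finger",(.38,.69,-.36,-.2),.03,.044);rect("pins",(.38,.69,-.25,-.1),.035,.06)
rect("keytop",(.4,.6,-.48,-.37),.098,.12)
E
```

```text
bar 418 [array([571.6731, 207.9749]), array([118.5231,  17.1691]), np.float64(4.1779)] [0.5708 0.2076 0.0474]
frame 2482 [array([575.5703, 208.9449]), array([228.9691, 111.0509]), np.float64(4.6145)] [0.5687 0.207  0.0118]
plate 6817 [array([ 535.1975, -229.0367]), array([209.9847, 177.6815]), np.float64(1.8683)] [ 0.5333 -0.2244  0.0193]
head 194 [array([ 535.2263, -259.8989]), array([144.0494, 105.9674]), np.float64(1.6186)] [ 0.5376 -0.2899  0.0519]
finger 245 [array([ 535.3085, -251.8095]), array([154.4473, 100.854 ]), np.float64(0.9291)] [ 0.5141 -0.2849  0.0397]
pins 52 [array([ 534.4811, -205.0481]), array([154.4983,  10.5066]), np.float64(2.1874)] [ 0.4672 -0.2048  0.0403]
keytop 268 [array([ 506.0493, -409.6197]), array([22.547 , 49.4533]), np.float64(45.4477)] [ 0.5069 -0.4085  0.105 ]
```

View pics/top1.png

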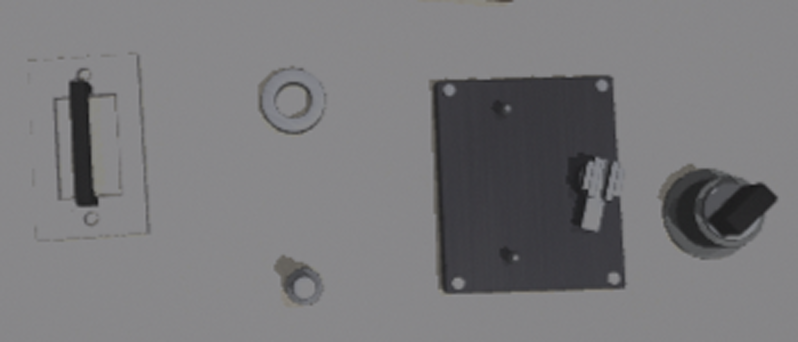

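```bash
cat >> h.py <<'E'
def row(p,yaw_y,s=None):
    """TCP target p (m), yaw of jaw line (deg, world), tool down -> jog row from the present pose"""
    s=s or env.read_state(); R0=Rn.from_rotvec(s["ee_rot"]).as_matrix()
    best=None
    for k in (0,180):
        a=np.radians(yaw_y+k); y=np.array([np.cos(a),np.sin(a),0]); z=np.array([0,0,-1.]); x=np.cross(y,z)
        rv=np.degrees(Rn.from_matrix(R0.T@np.stack([x,y,z],1)).as_rotvec())
        o=(rv,)
        print("row",np.round(rv,2),np.round(R0.T@(np.array(p)-s["tool_pos"])*1000,1))
def st():
    s=env.read_state(); R0=Rn.from_rotvec(s["ee_rot"]).as_matrix()
    print("t",round(float(s["time"]),2),"tcp",np.round(s["tool_pos"],4),"jawyaw",round(np.degrees(np.arctan2(R0[1,1],R0[0,1])),2),"F",np.round(s["ft_force"],1),"w",round(float(s["width"])*85.4,1),"j",np.round(s["joints"],2),"zax",np.round(R0[:,2],3)); return s
E
python3 -c "
from h import *
st();row([.57,.208,.20],94.2)"
```

```text
t 1.45 tcp [ 0.1686 -0.4972  0.2313] jawyaw -71.27 F [ 0.1 -0.8 -0.5] w 85.1 j [-1.31  0.05  1.4   0.    1.69 -0.07] zax [ 0. -0. -1.]
row [   0.      0.   -165.47] [ 606.6 -539.    31.3]
row [ 0.   -0.   14.53] [ 606.6 -539.    31.3]
```

>>> jog_arm(deltas=[[[0,0,14.5,607,-539,31,85],[0,0,14.5,607,-539,31,85],[0,0,14.5,607,-539,31,85],[0,0,14.5,607,-539,31,85],[0,0,14.5,607,-539,31,85],[0,0,14.5,607,-539,31,85],[0,0,14.5,607,-539,31,85],[0,0,14.5,607,-539,31,85],[0,0,14.5,607,-539,31,85],[0,0,14.5,607,-539,31,85],[0,0,14.5,607,-539,31,85],[0,0,14.5,607,-539,31,85],[0,0,14.5,607,-539,31,85],[0,0,14.5,607,-539,31,85],[0,0,14.5,607,-539,31,85],[0,0,14.5,607,-539,31,85],[0,0,14.5,607,-539,31,50],[0,0,14.5,607,-539,31,50],[0,0,14.5,607,-539,31,50],[0,0,14.5,607,-539,31,50]]])

```text
time: 3.45
tool_pos: [0.5703, 0.207, 0.2008]
ee_rot: [3.139, 0.114, 0.001]
ft_force: [-0.4, -0.8, -0.7]
width: 0.588
```

```bash
python3 - <<'E'
from h import *
s=st(); f=env.grab_frame("wrist"); save(f,"w1.png"); print("cam",np.round(-f["R"].T@f["t"],3))
P,u,v=cloud(f)
m=(abs(P[:,0]-.57)<.14)&(abs(P[:,1]-.2)<.1)
for n,lo,hi in(("bar",.04,.06),("frame",.006,.018)):
    k=m&(P[:,2]>lo)&(P[:,2]<hi); print(n,k.sum(),cv2.minAreaRect((P[k][:,:2]*1000).astype(np.float32)),np.median(P[k],0))
E
```

```text
t 3.45 tcp [0.5703 0.207  0.2008] jawyaw -85.85 F [-0.4 -0.8 -0.7] w 50.2 j [ 0.29  0.29  1.19 -0.    1.66  1.79] zax [ 0.001 -0.    -1.   ]
cam [0.64  0.212 0.344]
bar 2314 ((575.2769775390625, 205.7527618408203), (118.75605010986328, 15.77369213104248), 4.105042457580566) [0.58080094 0.20601326 0.04840473]
frame 13046 ((574.8518676757812, 205.62545776367188), (180.59959411621094, 110.50296783447266), 4.3590407371521) [0.59201074 0.2063979  0.01247669]
```

View pics/w1.png

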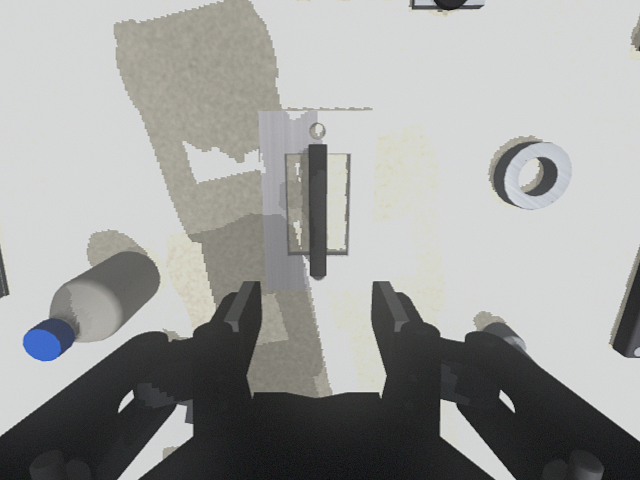

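>>> jog_arm(deltas=[[[0,0,0,4.6,1.6,35,50],[0,0,0,4.6,1.6,75,50],[0,0,0,4.6,1.6,115,50],[0,0,0,4.6,1.6,145,50],[0,0,0,4.6,1.6,165,50],[0,0,0,4.6,1.6,178,50],[0,0,0,4.6,1.6,178,50],[0,0,0,4.6,1.6,178,30],[0,0,0,4.6,1.6,178,12],[0,0,0,4.6,1.6,178,8],[0,0,0,4.6,1.6,178,8],[0,0,0,4.6,1.6,178,8],[0,0,0,4.6,1.6,178,8],[0,0,0,4.6,1.6,178,8]]])

```text
time: 4.9
tool_pos: [0.5762, 0.2071, 0.0244]
ee_rot: [-3.139, -0.116, -0.005]
ft_force: [-2.0, -0.2, 7.0]
width: 0.174
```

>>> jog_arm(deltas=[[[0,0,0,0,0,-8,8],[0,0,0,0,0,-22,8],[0,0,0,0,0,-45,8],[0,0,0,0,0,-70,8],[0,0,0,0,0,-95,8],[0,0,0,0,0,-120,8],[0,0,0,0,0,-140,8],[0,0,0,0,0,-150,8],[0,0,0,0,0,-150,8],[0,0,0,0,0,-150,8]]])

```text
time: 5.9
tool_pos: [0.5747, 0.2067, 0.1713]
ee_rot: [3.139, 0.116, -0.002]
ft_force: [-1.2, -0.2, -3.4]
width: 0.171
```

```bash
python3 - <<'E'
from h import *
s=st(); row([.531,-.190,.175],-88); f=env.grab_frame("wrist"); save(f,"w2.png")
P,u,v=cloud(f)
R=Rn.from_rotvec(s["ee_rot"]).as_matrix()
T=(P-s["tool_pos"])@R   # tool coords
k=(abs(T[:,0])<.13)&(abs(T[:,1])<.08)&(T[:,2]>0)&(T[:,2]<.04)
print(np.round(np.percentile(T[k],[1,50,99],0)*1000,1)); print(cv2.minAreaRect((T[k][:,:2]*1000).astype(np.float32)))
A=np.c_[T[k][:,:2],np.ones(k.sum())];print("plane z",np.linalg.lstsq(A,T[k][:,2],rcond=None)[0])
E
```

```text
t 5.9 tcp [0.5747 0.2067 0.1713] jawyaw -85.77 F [-1.2 -0.2 -3.4] w 14.6 j [ 0.28  0.32  1.22 -0.    1.61  1.78] zax [-0.001 -0.001 -1.   ]
row [0.02 0.09 2.23] [-72.8 392.4  -3.5]
row [-1.3000e-01  4.0000e-02 -1.7777e+02] [-72.8 392.4  -3.5]
[[-51.9 -54.   10.5]
 [ 56.1   0.4  12. ]
 [ 88.   54.5  20.5]]
((11.700599670410156, 0.21185302734375), (110.92744445800781, 153.6887664794922), 89.89703369140625)
plane z [-0.00312545  0.00017523  0.0123616 ]
```

View pics/w2.png

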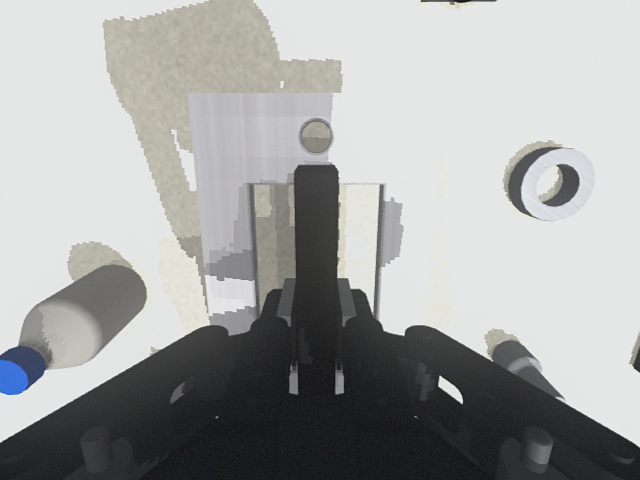

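>>> jog_arm(deltas=[[[0,0,0.2,-2,8,0,8],[0,0,0.5,-6,25,0,8],[0,0,0.9,-12,52,0,8],[0,0,1.2,-19,84,0,8],[0,0,1.5,-26,118,0,8],[0,0,1.7,-34,152,0,8],[0,0,1.9,-42,186,0,8],[0,0,2.1,-49,218,0,8],[0,0,2.2,-55,246,0,8],[0,0,2.2,-59,264,0,8],[0,0,2.2,-61,273,0,8],[0,0,2.2,-61,273,0,8],[0,0,2.2,-61,273,0,8],[0,0,2.2,-61,273,0,8]]])

```text
time: 7.35
tool_pos: [0.5344, -0.0691, 0.1722]
ee_rot: [-3.141, -0.057, 0.0]
ft_force: [-0.1, 0.1, -3.9]
width: 0.178
```

```bash
python3 - <<'E'
from h import *
s=st(); f=env.grab_frame("wrist"); save(f,"w3.png")
P,u,v=cloud(f)
R=Rn.from_rotvec(s["ee_rot"]).as_matrix(); T=(P-s["tool_pos"])@R
k=(abs(T[:,0])<.13)&(abs(T[:,1])<.08)&(T[:,2]>.005)&(T[:,2]<.03)
print("frame rect tool",cv2.minAreaRect((T[k][:,:2]*1000).astype(np.float32)))
def r(n,lo,hi,x0,x1,y0,y1):
    m=(P[:,0]>x0)&(P[:,0]<x1)&(P[:,1]>y0)&(P[:,1]<y1)&(P[:,2]>lo)&(P[:,2]<hi)
    if m.sum()>3: print(n,m.sum(),[np.round(q,2) for q in cv2.minAreaRect((P[m][:,:2]*1000).astype(np.float32))],np.round(np.median(P[m],0),4),np.round(np.percentile(P[m],[2,98],0),4).tolist(),"px",np.median(u[m]),np.median(v[m]))
r("pinA",.032,.06,.58,.64,-.24,-.17); r("pinB",.032,.06,.43,.49,-.24,-.17)
r("plate",.015,.026,.40,.68,-.35,-.11); r("head",.048,.06,.5,.57,-.33,-.25); r("finger",.033,.045,.46,.57,-.34,-.24)
E
```

```text
t 7.35 tcp [ 0.5344 -0.0691  0.1722] jawyaw -87.91 F [-0.1  0.1 -3.9] w 15.2 j [-0.2   0.12  1.45  0.    1.57  1.34] zax [-0.  0. -1.]
frame rect tool ((11.595985412597656, 0.29451751708984375), (110.8253402709961, 154.1465606689453), 89.78839874267578)
pinA 252 [array([ 609.66, -205.25]), array([11.5, 10.6]), np.float64(8.39)] [ 0.6094 -0.2032  0.0415] [[0.6041, -0.2087, 0.0328], [0.6154, -0.2002, 0.047]] px 493.0 138.0
pinB 191 [array([ 466.91, -209.46]), array([ 9.57, 10.87]), np.float64(52.97)] [ 0.468  -0.2086  0.041 ] [[0.4622, -0.2148, 0.0325], [0.4715, -0.205, 0.0468]] px 469.0 303.0
plate 34440 [array([ 539.29, -247.46]), array([209.79, 147.42]), np.float64(2.22)] [ 0.5603 -0.2426  0.0204] [[0.4404, -0.3151, 0.0189], [0.6406, -0.1761, 0.0219]] px 512.0 198.0
head 1769 [array([ 540.57, -295.45]), array([39.24, 37.93]), np.float64(76.59)] [ 0.5415 -0.2962  0.053 ] [[0.5227, -0.3128, 0.0484], [0.5591, -0.2759, 0.0547]] px 596.0 230.0
finger 1374 [array([ 526.9 , -286.05]), array([28.41, 70.21]), np.float64(79.56)] [ 0.518  -0.2835  0.0412] [[0.4935, -0.3037, 0.0354], [0.5593, -0.2755, 0.0446]] px 567.0 253.0
```

View pics/w3.png

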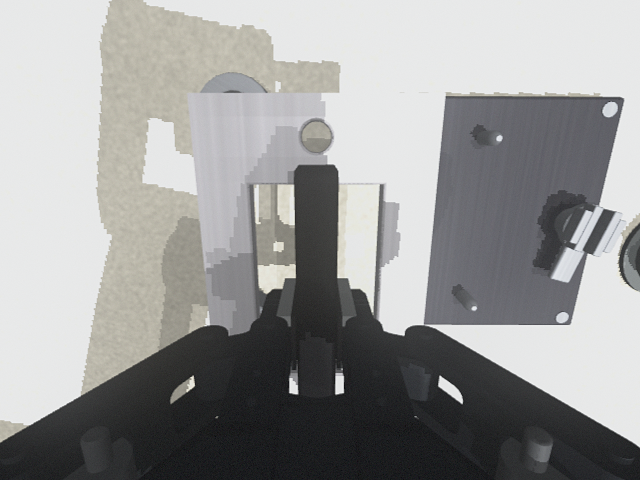

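>>> jog_arm(deltas=[[[0,0,0,0,8,0,8],[0,0,0,0,28,0,8],[0,0,0,-0.5,58,2,8],[0,0,0,-1,90,8,8],[0,0,0,-1,116,22,8],[0,0,0,-1,132,42,8],[0,0,0,-1,138,62,8],[0,0,0,-1,138,78,8],[0,0,0,-1,138,88,8],[0,0,0,-1,138,92,8],[0,0,0,-1,138,92,8],[0,0,0,-1,138,92,8],[0,0,0,-1,138,92,8]]])

```text
time: 8.7
tool_pos: [0.5388, -0.208, 0.0814]
ee_rot: [3.14, 0.056, 0.003]
ft_force: [-1.7, 0.5, -2.9]
width: 0.174
```

```bash
cat > rel.py <<'E'
from h import *
s=st(); f=env.grab_frame("wrist"); save(f,"w4.png"); g=env.grab_frame("side"); h=env.grab_frame("top")
cv2.imwrite("pics/s4.png",np.hstack([cv2.resize(g["image"][230:400,230:410],(540,510),interpolation=cv2.INTER_CUBIC)])[:,:,::-1])
def r(P,n,lo,hi,x0,x1,y0,y1):
    m=(P[:,0]>x0)&(P[:,0]<x1)&(P[:,1]>y0)&(P[:,1]<y1)&(P[:,2]>lo)&(P[:,2]<hi)
    if m.sum()>3:
        q=cv2.minAreaRect((P[m][:,:2]*1000).astype(np.float32)); b=cv2.boxPoints(q)
        print(n,m.sum(),np.round(q[0],1),np.round(q[1],1),round(q[2],2),np.round(np.median(P[m],0),4),"lo/hi",np.round(np.percentile(P[m],[.5,99.5],0)*1000,1).tolist())
for nm,F in(("wrist",f),("side",g),("top",h)):
    P,u,v=cloud(F); print(nm)
    r(P,"frame",s["tool_pos"][2]-.017,s["tool_pos"][2]-.007,.40,.68,-.275,-.13); r(P,"head",.047,.058,.5,.57,-.33,-.266)
    r(P,"plate",.015,.024,.40,.68,-.36,-.1); r(P,"pins",.03,.05,.44,.64,-.225,-.185); r(P,"bar",s["tool_pos"][2]+.015,s["tool_pos"][2]+.03,.40,.68,-.23,-.18)
E
python3 rel.py
```

```text
t 8.7 tcp [ 0.5388 -0.208   0.0814] jawyaw -87.96 F [-1.7  0.5 -2.9] w 14.9 j [-0.43  0.29  1.43 -0.    1.41  1.1 ] zax [ 0.002 -0.001 -1.   ]
wrist
frame 36301 [ 550.4 -207.8] [154.2 110.9] 2.14 [ 0.5955 -0.2055  0.0695] lo/hi [[481.6, -262.2, 66.0], [627.8, -151.5, 71.1]]
head 3498 [ 540.5 -295.6] [38.2 38.2] 76.79 [ 0.5418 -0.2966  0.0532] lo/hi [[521.1, -314.6, 47.1], [561.0, -275.1, 54.9]]
plate 24266 [ 538.5 -231.8] [210.  176.7] 1.87 [ 0.5817 -0.2633  0.0205] lo/hi [[443.9, -319.0, 18.2], [644.1, -145.3, 22.2]]
pins 406 [ 609.5 -206. ] [11.3 11.3] 48.08 [ 0.6094 -0.2061  0.0429] lo/hi [[603.8, -211.8, 38.9], [614.9, -200.7, 47.4]]
bar 10381 [ 549.9 -209. ] [40.9 95.9] 78.0 [ 0.5525 -0.2076  0.1055] lo/hi [[504.2, -227.8, 97.2], [597.5, -188.1, 110.9]]
side
frame 1901 [ 538.4 -209.7] [180.6 113.2] 2.17 [ 0.5323 -0.2413  0.0692] lo/hi [[448.1, -267.2, 64.7], [628.4, -153.4, 72.1]]
head 309 [ 540.6 -297.3] [39.2 37.4] 76.8 [ 0.5407 -0.299   0.0528] lo/hi [[521.0, -317.2, 47.2], [560.7, -277.7, 55.6]]
plate 4459 [ 539.1 -232.5] [210.4 179.5] 1.76 [ 0.541  -0.2642  0.0203] lo/hi [[434.5, -323.1, 15.6], [643.6, -146.4, 23.1]]
bar 509 [ 538.1 -215. ] [118.8  30.6] 3.33 [ 0.5319 -0.2146  0.1042] lo/hi [[479.1, -229.6, 96.5], [597.4, -199.0, 110.7]]
top
frame 1258 [ 534.8 -205.6] [179.7 111. ] 2.11 [ 0.5125 -0.1893  0.0681] lo/hi [[447.0, -262.5, 64.5], [622.8, -148.0, 73.4]]
plate 1235 [ 535.7 -227.9] [207.8 175.7] 1.28 [ 0.4975 -0.1897  0.0193] lo/hi [[433.2, -313.6, 15.1], [638.0, -138.6, 23.6]]
pins 12 [ 461.8 -210.4] [5.8 8.6] 87.81 [ 0.4618 -0.2101  0.0429] lo/hi [[457.5, -213.3, 37.6], [466.1, -207.6, 45.4]]
bar 135 [ 493.1 -207.1] [35.3 16.7] 4.01 [ 0.4902 -0.2066  0.1037] lo/hi [[475.8, -215.5, 96.8], [509.4, -198.9, 108.0]]
```

View pics/w4.png

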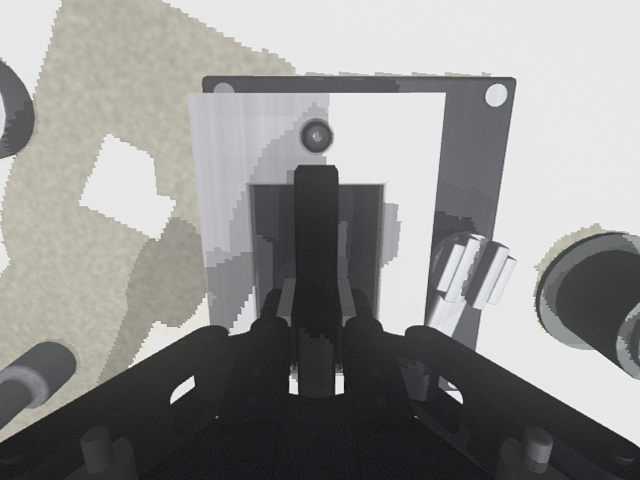

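View pics/s4.png

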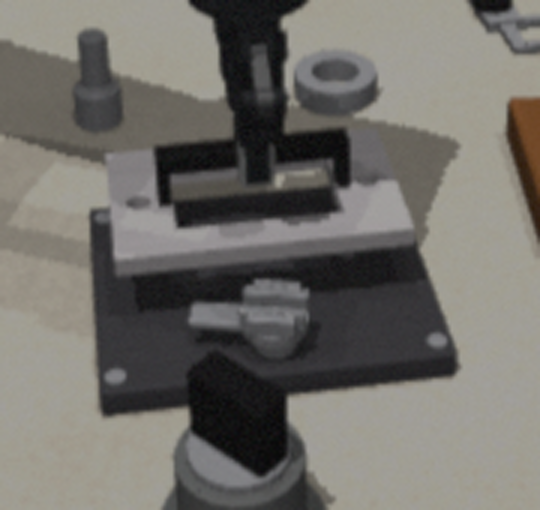

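>>> jog_arm(deltas=[[[0,0,0,0,0,5,8],[0,0,0,0,0,10,8],[0,0,0,0,0,14,8],[0,0,0,0,0,18,8],[0,0,0,0,0,22,8],[0,0,0,0,0,26,8],[0,0,0,0,0,30,8],[0,0,0,0,0,33,8],[0,0,0,0,0,33,8],[0,0,0,0,0,33,8]]])

```text
time: 9.85
tool_pos: [0.5383, -0.2079, 0.0474]
ee_rot: [3.141, 0.055, 0.0]
ft_force: [-0.1, -0.0, -3.5]
width: 0.175
```

Pins entered freely with no force. Final few mm.

>>> jog_arm(deltas=[[[0,0,0,0,0,1.5,8],[0,0,0,0,0,2.5,8],[0,0,0,0,0,3.5,8],[0,0,0,0,0,4,8],[0,0,0,0,0,4,8],[0,0,0,0,0,4,8]]])

```text
time: 10.45
tool_pos: [0.5385, -0.208, 0.0443]
ee_rot: [3.141, 0.055, 0.001]
ft_force: [-5.0, 1.8, 5.2]
width: 0.173
```

>>> jog_arm(deltas=[[[0,0,0,0,0,0,20],[0,0,0,0,0,0,30],[0,0,0,0,0,0,40],[0,0,0,0,0,0,40],[0,0,0,0,0,-12,40],[0,0,0,0,0,-40,40],[0,0,0,0,0,-80,50],[0,0,0,0,0,-120,50],[0,0,8,-6,30,-148,50],[0,0,16,-12,70,-156,50],[0,0,24,-18,110,-156,50],[0,0,32,-26,150,-156,50],[0,0,40,-32,185,-156,50],[0,0,46.6,-36,207,-156,50],[0,0,46.6,-36,207,-156,50],[0,0,46.6,-36,207,-156,50],[0,0,46.6,-36,207,-156,50]]])

```text
time: 12.15
tool_pos: [0.5101, -0.415, 0.1999]
ee_rot: [-2.908, 1.187, -0.001]
ft_force: [-0.5, 0.3, -0.0]
width: 0.587
```

```bash
cat > key.py <<'E'
from h import *
import sys
s=st(); f=env.grab_frame("wrist"); g=env.grab_frame("side"); save(f,sys.argv[1])
def r(P,n,lo,hi,x0,x1,y0,y1):
    m=(P[:,0]>x0)&(P[:,0]<x1)&(P[:,1]>y0)&(P[:,1]<y1)&(P[:,2]>lo)&(P[:,2]<hi)
    if m.sum()>3:
        q=cv2.minAreaRect((P[m][:,:2]*1000).astype(np.float32)); c=cv2.minEnclosingCircle((P[m][:,:2]*1000).astype(np.float32))
        print(n,m.sum(),np.round(q[0],1),np.round(q[1],1),round(q[2],2),np.round(np.median(P[m],0),4),"circ",np.round(c[0],1),round(c[1],1))
for nm,F in(("wrist",f),("side",g)):
    P,u,v=cloud(F); print(nm)
    r(P,"keytop",.100,.112,.44,.57,-.48,-.36); r(P,"grip",.07,.112,.44,.57,-.48,-.36); r(P,"collar/rim",.05,.066,.44,.57,-.48,-.34)
    r(P,"rim",.045,.058,.44,.57,-.48,-.34)
    r(P,"head",.047,.058,.5,.58,-.33,-.266); r(P,"frametop",.027,.038,.40,.68,-.27,-.13); r(P,"bar",.06,.076,.44,.64,-.25,-.16); r(P,"plate",.015,.025,.40,.68,-.36,-.1)
E
python3 key.py w5.png
```

```text
t 12.15 tcp [ 0.5101 -0.415   0.1999] jawyaw -134.42 F [-0.5  0.3 -0. ] w 50.1 j [-0.74  0.44  1.01  0.    1.69  1.61] zax [ 0.001 -0.    -1.   ]
wrist
keytop 1931 [ 509.2 -413.6] [22.  50.3] 42.68 [ 0.5106 -0.415   0.1063] circ [ 509.2 -413.8] 26.2
grip 2120 [ 509.2 -413.6] [22.  50.4] 42.68 [ 0.5122 -0.4167  0.1062] circ [ 509.3 -413.7] 26.2
collar/rim 2730 [ 510.5 -415.2] [65.8 63.4] 44.27 [ 0.5165 -0.4199  0.0579] circ [ 509.2 -413.8] 33.8
rim 1411 [ 510.5 -415.2] [65.8 63.4] 44.27 [ 0.521  -0.4259  0.0564] circ [ 509.2 -413.9] 33.8
head 1193 [ 540.  -295.9] [37.4 38. ] 76.89 [ 0.5403 -0.2952  0.0533] circ [ 540.  -296.2] 22.2
frametop 5768 [ 537.4 -208.4] [179.7 112.6] 1.88 [ 0.5968 -0.238   0.0326] circ [ 537.  -208.4] 105.4
bar 1017 [ 573.9 -207.7] [46.3 17.6] 1.99 [ 0.5756 -0.2116  0.0681] circ [ 573.9 -207.9] 24.4
plate 11613 [ 537.8 -232.8] [210.4 177.4] 1.94 [ 0.5764 -0.2812  0.0205] circ [ 538.1 -233.1] 135.1
side
keytop 420 [ 510.2 -414.1] [23.2 50.9] 43.46 [ 0.5104 -0.4175  0.1058] circ [ 509.7 -414.5] 26.6
grip 902 [ 510.  -414.4] [23.7 51.2] 43.49 [ 0.5101 -0.4228  0.0985] circ [ 509.1 -415.6] 26.7
collar/rim 781 [ 509.5 -420.9] [56.  65.7] 84.36 [ 0.5033 -0.4317  0.0573] circ [ 509.7 -415.1] 34.2
rim 537 [ 509.5 -420.9] [56.  65.7] 84.36 [ 0.5083 -0.4376  0.0554] circ [ 509.7 -415.1] 34.2
head 310 [ 540.7 -296.6] [38.3 37.3] 77.47 [ 0.541  -0.2967  0.0528] circ [ 541.  -297.1] 22.7
frametop 1749 [ 538.  -208.3] [180.2 114.4] 2.13 [ 0.5238 -0.24    0.0323] circ [ 538.5 -208.5] 105.4
bar 302 [ 554.6 -208.9] [87.2 20.3] 4.01 [ 0.5614 -0.214   0.0672] circ [ 554.7 -210.6] 43.6
plate 3629 [ 539.  -233.9] [210.2 177.4] 1.78 [ 0.5497 -0.2787  0.0204] circ [ 539.1 -233.2] 135.0
```

View pics/w5.png

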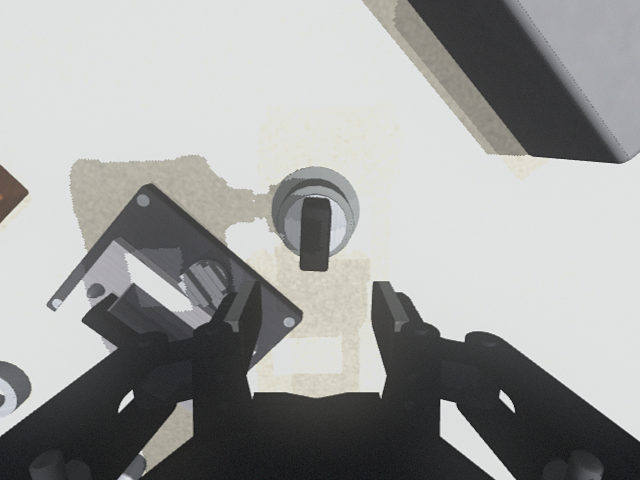

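>>> jog_arm(deltas=[[[0,0,2.3,-1.5,-0.2,30,50],[0,0,2.3,-1.5,-0.2,65,50],[0,0,2.3,-1.5,-0.2,95,50],[0,0,2.3,-1.5,-0.2,118,50],[0,0,2.3,-1.5,-0.2,130,50],[0,0,2.3,-1.5,-0.2,131,50],[0,0,2.3,-1.5,-0.2,131,35],[0,0,2.3,-1.5,-0.2,131,25],[0,0,2.3,-1.5,-0.2,131,14],[0,0,2.3,-1.5,-0.2,131,14],[0,0,2.3,-1.5,-0.2,131,14],[0,0,2.3,-1.5,-0.2,131,14],[0,0,2.3,-1.5,-0.2,131,14]]])

```text
time: 13.55
tool_pos: [0.5096, -0.4154, 0.0706]
ee_rot: [2.882, -1.249, 0.006]
ft_force: [0.7, 1.9, 6.6]
width: 0.249
```

```bash
python3 -c "
from h import *
st()"
```

```text
t 13.55 tcp [ 0.5096 -0.4154  0.0706] jawyaw -136.86 F [0.7 1.9 6.6] w 21.3 j [-0.74  0.52  1.17  0.    1.45  1.65] zax [ 0.003 -0.002 -1.   ]
```

>>> jog_arm(deltas=[[[0,0,0,0,0,-8,14],[0,0,0,0,0,-25,14],[0,0,0,0,0,-50,14],[0,0,0,0,0,-75,14],[0,0,0,0,0,-88,14],[0,0,-5,-8,-12,-90,14],[0,0,-12,-20,-32,-90,14],[0,0,-20,-34,-54,-90,14],[0,0,-27,-48,-76,-88,14],[0,0,-32,-60,-94,-80,14],[0,0,-33.8,-66.4,-104.5,-70,14],[0,0,-33.8,-66.4,-104.5,-62,14],[0,0,-33.8,-66.4,-104.5,-62,14],[0,0,-33.8,-66.4,-104.5,-62,14],[0,0,-33.8,-66.4,-104.5,-62,14]]])

```text
time: 15.05
tool_pos: [0.5394, -0.296, 0.1307]
ee_rot: [3.12, -0.361, 0.001]
ft_force: [0.3, 1.1, -2.1]
width: 0.247
```

```bash
python3 - <<'E'
from h import *
s=st(); f=env.grab_frame("wrist"); g=env.grab_frame("side")
a=cv2.resize(f["image"][190:430,200:440],(400,400),interpolation=cv2.INTER_CUBIC); b=cv2.resize(g["image"][270:370,260:360],(400,400),interpolation=cv2.INTER_CUBIC)
cv2.imwrite("pics/k6.png",np.hstack([a,b])[:,:,::-1])
for nm,F in(("wrist",f),("side",g)):
    P,u,v=cloud(F); print(nm)
    for n,lo,hi in (("head",.046,.057),("blade",.066,.083),("shank",.088,.110),("collar",.112,.127),("grip",.13,.156),("finger",.033,.044)):
        m=(np.hypot(P[:,0]-.5405,P[:,1]+.2955)<.06)&(P[:,2]>lo)&(P[:,2]<hi)&(P[:,1]<-.262)
        if m.sum()>5:
            q=cv2.minAreaRect((P[m][:,:2]*1000).astype(np.float32)); print(n,m.sum(),np.round(q[0],1),np.round(q[1],1),round(q[2],1),np.round(np.median(P[m],0),4))
E
```

```text
t 15.05 tcp [ 0.5394 -0.296   0.1307] jawyaw -103.19 F [ 0.3  1.1 -2.1] w 21.1 j [-0.56  0.35  1.26 -0.    1.53  1.24] zax [ 0.001 -0.001 -1.   ]
wrist
head 792 [ 550.5 -297.8] [36.1 18. ] 77.7 [ 0.5509 -0.2935  0.0534]
blade 30 [ 552.3 -299.5] [5.6 0.8] 74.5 [ 0.5522 -0.2995  0.0729]
collar 1964 [ 551.1 -299.1] [53.3 27. ] 76.8 [ 0.5526 -0.3018  0.1226]
grip 2112 [ 553.7 -299.9] [48.7 18.6] 76.4 [ 0.5588 -0.3016  0.1464]
finger 441 [ 551.9 -288.8] [53.5 39.2] 90.0 [ 0.5525 -0.2981  0.0413]
side
head 302 [ 540.6 -298.2] [37.7 37.5] 78.8 [ 0.5406 -0.3021  0.0525]
blade 130 [ 538.5 -297.3] [11.  29.4] 80.4 [ 0.5392 -0.298   0.0757]
shank 53 [ 537.4 -302.3] [ 6.2 13.8] 80.5 [ 0.5375 -0.3029  0.0947]
collar 281 [ 536.9 -308.2] [33.3 52. ] 85.0 [ 0.5356 -0.3118  0.1222]
grip 372 [ 539.1 -309.6] [52.2 28.5] 3.2 [ 0.5368 -0.3102  0.1442]
finger 246 [ 538.9 -290. ] [54.  94.5] 89.4 [ 0.5164 -0.2956  0.0405]
```

View pics/k6.png

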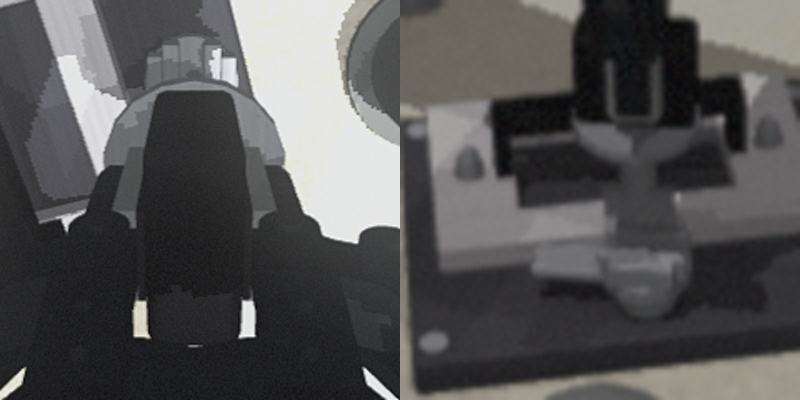

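>>> jog_arm(deltas=[[[0,0,0,1,-0.5,2,14],[0,0,0,2,-1,6,14],[0,0,0,2,-1,10,14],[0,0,0,2,-1,13,14],[0,0,0,2,-1,15,14],[0,0,0,2,-1,17,14],[0,0,0,2,-1,18,14],[0,0,0,2,-1,18,14]]])

```text
time: 15.95
tool_pos: [0.5417, -0.2944, 0.1122]
ee_rot: [3.121, -0.358, -0.0]
ft_force: [-0.2, -1.8, -2.7]
width: 0.255
```

>>> jog_arm(deltas=[[[0,0,0,0,0,1.5,14],[0,0,0,0,0,3,14],[0,0,0,0,0,4,14],[0,0,0,0,0,4,14]]])

```text
time: 16.35
tool_pos: [0.5416, -0.2943, 0.1081]
ee_rot: [-3.121, 0.358, 0.001]
ft_force: [0.2, 0.3, -2.4]
width: 0.247
```

```bash
python3 -c "
from h import *
st()
s=env.read_state();print(s['ft_torque'])"
```

```text
t 16.35 tcp [ 0.5416 -0.2943  0.1081] jawyaw -103.08 F [ 0.2  0.3 -2.4] w 21.1 j [-0.56  0.38  1.28 -0.    1.49  1.24] zax [-0.  0. -1.]
[ 0.04698357  0.0118521  -0.01241945]
```

>>> jog_arm(deltas=[[[0,0,4,0,0,0,14],[0,0,9,-0.1,0.2,0,14],[0,0,14,-0.2,0.3,0,14],[0,0,19,-0.3,0.4,0,14],[0,0,24,-0.4,0.5,0,14],[0,0,29,-0.4,0.5,0,14],[0,0,34,-0.5,0.6,0,14],[0,0,39,-0.6,0.7,0,14],[0,0,44,-0.6,0.8,0,14],[0,0,49,-0.7,0.9,0,14],[0,0,54,-0.8,1,0,14],[0,0,59,-0.9,1.1,0,14],[0,0,64,-1,1.2,0,14],[0,0,68,-1,1.3,0,14],[0,0,72,-1.1,1.4,0,14],[0,0,75,-1.1,1.4,0,14],[0,0,75,-1.1,1.4,0,14],[0,0,75,-1.1,1.4,0,14]]])

```text
time: 18.15
tool_pos: [0.5404, -0.2955, 0.1083]
ee_rot: [-2.26, 2.182, -0.001]
ft_force: [0.2, -0.4, -2.2]
width: 0.253
```

```bash
cat > scr.py <<'E'
from h import *
s=st();print(np.round(s['ft_torque'],3))
g=env.grab_frame("side"); cv2.imwrite("pics/s7.png",cv2.resize(g["image"][250:400,240:400],(640,600),interpolation=cv2.INTER_CUBIC)[:,:,::-1])
for F in (env.grab_frame("wrist"),g):
    P,u,v=cloud(F)
    m=(np.hypot(P[:,0]-.5405,P[:,1]+.2955)<.06)&(P[:,2]>.036)&(P[:,2]<.045)&(np.hypot(P[:,0]-.5405,P[:,1]+.2955)>.023)
    if m.sum()>5: d=np.median(P[m],0)-[.5405,-.2955,0]; print("finger dir",m.sum(),np.round(d,4),np.degrees(np.arctan2(d[1],d[0])))
E
python3 scr.py
```

```text
t 18.15 tcp [ 0.5404 -0.2955  0.1083] jawyaw -177.99 F [ 0.2 -0.4 -2.2] w 21.6 j [-0.56  0.37  1.28 -0.    1.49  2.55] zax [ 0. -0. -1.]
[-0.026 -0.159  0.047]
finger dir 36 [-0.012   0.0376  0.0412] 107.69731795449873
```

>>> jog_arm(deltas=[[[0,0,3,0,0,0,14],[0,0,6,0,0,0,14],[0,0,8,0,0,0,14],[0,0,10,0,0,0,14],[0,0,11,0,0,0,14],[0,0,11,0,0,0,14],[0,0,11,0,0,0,14]]])

```text
time: 18.95
tool_pos: [0.5404, -0.2955, 0.1083]
ee_rot: [2.04, -2.389, 0.0]
ft_force: [0.7, -0.5, -1.8]
width: 0.25
```

```bash
python3 scr.py
```

```text
t 18.95 tcp [ 0.5404 -0.2955  0.1083] jawyaw 170.98 F [ 0.7 -0.5 -1.8] w 21.4 j [-0.56  0.37  1.28 -0.    1.49  2.74] zax [ 0. -0. -1.]
[-0.095 -0.163  0.274]
finger dir 12 [-0.0074  0.0385  0.0407] 100.8800126178061
```

View pics/s7.png

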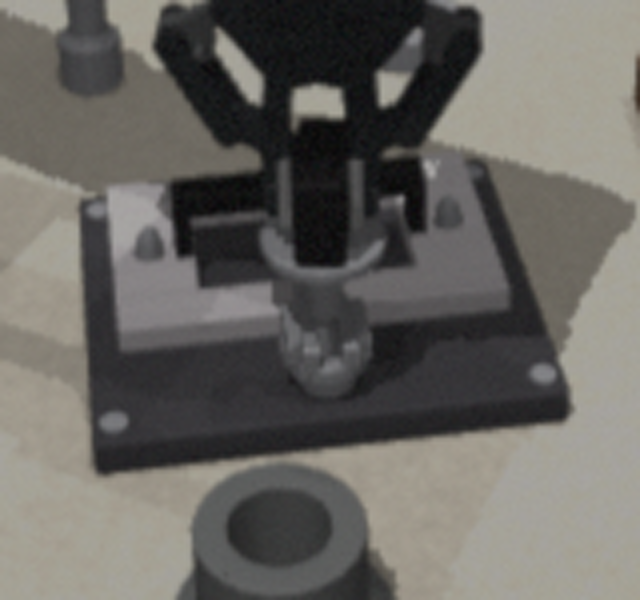

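>>> jog_arm(deltas=[[[0,0,-3,0,0,0,14],[0,0,-6,0,0,0,14],[0,0,-6,0,0,-4,14],[0,0,-6,0,0,-10,14],[0,0,-6,0,0,-20,14],[0,0,-6,0,0,-38,14],[0,0,-6,0,0,-52,14],[0,0,-6,0,0,-57,14],[0,0,-6,0,0,-57,14],[0,0,-6,0,0,-57,14]]])

```text
time: 20.05
tool_pos: [0.5401, -0.2954, 0.1647]
ee_rot: [2.161, -2.28, -0.001]
ft_force: [0.2, 0.6, -2.0]
width: 0.247
```

```bash
python3 - <<'E'
from h import *
s=st()
for c in ("side","top","wrist"):
    F=env.grab_frame(c); P,u,v=cloud(F)
    o=[.5405,-.2955,0] if c!="top" else [.538,-.2925,0]
    D=P-o; rr=np.hypot(D[:,0],D[:,1])
    m=(rr<.054)&(rr>.023)&(P[:,2]>.0365)&(P[:,2]<.045)
    if m.sum()>5: d=np.median(D[m],0); print(c,"finger",m.sum(),np.round(d,4),np.degrees(np.arctan2(d[1],d[0])))
    m=(rr<.024)&(P[:,2]>.048)&(P[:,2]<.058)
    if m.sum()>5: print("head",m.sum(),cv2.minAreaRect((P[m][:,:2]*1000).astype(np.float32)))
row([.5096,-.4154,.165],-136.86)
E
```

```text
t 20.05 tcp [ 0.5401 -0.2954  0.1647] jawyaw 176.92 F [ 0.2  0.6 -2. ] w 21.1 j [-0.56  0.34  1.21 -0.    1.6   2.64] zax [-0.001  0.    -1.   ]
side finger 75 [-0.0003  0.0381  0.0412] 90.47292388591642
head 233 ((540.7085571289062, -295.81573486328125), (36.378173828125, 40.43471145629883), 1.2018245458602905)
top finger 108 [-0.0019  0.0364  0.04  ] 92.98781545659503
head 114 ((537.56201171875, -287.19012451171875), (35.8992919921875, 26.193784713745117), 2.1104204654693604)
head 956 ((539.9183349609375, -301.5451965332031), (36.61602783203125, 26.15777587890625), 0.22767837345600128)
row [  0.06   0.08 -46.22] [121.6  23.9  -0.8]
row [ 9.0000e-02 -8.0000e-02  1.3378e+02] [121.6  23.9  -0.8]
```

>>> jog_arm(deltas=[[[0,0,-3,8,2,0,14],[0,0,-9,24,5,0,14],[0,0,-16,44,9,0,14],[0,0,-23,64,13,0,14],[0,0,-30,84,17,0,14],[0,0,-37,102,20,0,14],[0,0,-43,116,23,0,14],[0,0,-46.2,121.6,24,5,14],[0,0,-46.2,121.6,24,15,14],[0,0,-46.2,121.6,24,22,14],[0,0,-46.2,121.6,24,22,14],[0,0,-46.2,121.6,24,22,14]]])

```text
time: 21.4
tool_pos: [0.51, -0.415, 0.143]
ee_rot: [-2.882, 1.25, 0.001]
ft_force: [-0.2, -0.0, -1.9]
width: 0.249
```

```bash
python3 - <<'E'
from h import *
s=st(); R=Rn.from_rotvec(s["ee_rot"]).as_matrix()
for c in ("wrist","side"):
    F=env.grab_frame(c); P,u,v=cloud(F); D=P-[.5096,-.4154,0]; rr=np.hypot(D[:,0],D[:,1]); print(c)
    for n,lo,hi in (("rim",.05,.06),("blade",.078,.092),("shank",.1,.118),("collar",.123,.136),("grip",.14,.165)):
        m=(rr<.045)&(P[:,2]>lo)&(P[:,2]<hi)
        if m.sum()>5:
            q=cv2.minAreaRect((P[m][:,:2]*1000).astype(np.float32)); o=cv2.minEnclosingCircle((P[m][:,:2]*1000).astype(np.float32)); print(n,m.sum(),np.round(q[0],1),np.round(q[1],1),round(q[2],1),"circ",np.round(o[0],1),round(o[1],1),"z",np.percentile(P[m][:,2],[5,95]))
E
```

```text
t 21.4 tcp [ 0.51  -0.415  0.143] jawyaw -136.88 F [-0.2 -0.  -1.9] w 21.2 j [-0.74  0.47  1.09  0.    1.59  1.65] zax [-0.001  0.    -1.   ]
wrist
rim 2646 [ 517.5 -422.3] [67.2 43.7] 44.2 circ [ 509.3 -413.8] 33.9 z [0.05486618 0.05754154]
blade 30 [ 518.5 -425.1] [5.5 0.7] 43.0 circ [ 518.5 -425.2] 2.8 z [0.08106169 0.08833257]
collar 1868 [ 517.9 -424.5] [53.3 26.9] 42.9 circ [ 511.4 -417.5] 26.7 z [0.13172104 0.13565043]
grip 1809 [ 519.8 -426.5] [48.6 18.3] 43.5 circ [ 513.9 -420.2] 24.3 z [0.14284623 0.16418195]
side
rim 830 [ 509.8 -416.5] [65.5 66. ] 84.4 circ [ 510.6 -414.4] 35.2 z [0.05118413 0.05772982]
blade 94 [ 508.2 -416.4] [ 6.2 31.2] 52.1 circ [ 508.4 -416.1] 15.8 z [0.07949935 0.09103283]
shank 57 [ 509.  -419.9] [ 8.8 14.8] 86.1 circ [ 509.1 -417.5] 7.6 z [0.10098329 0.11104105]
collar 308 [ 508.4 -424.6] [35.2 53.4] 83.7 circ [ 509.4 -416.3] 26.9 z [0.13045127 0.13586338]
grip 376 [ 509.1 -421.6] [37.2 46.8] 89.7 circ [ 509.  -415.9] 26.6 z [0.14198377 0.16413245]
```

>>> jog_arm(deltas=[[[0,0,0,0.5,-0.5,8,14],[0,0,0,0.5,-0.5,22,14],[0,0,0,0.5,-0.5,38,14],[0,0,0,0.5,-0.5,52,14],[0,0,0,0.5,-0.5,62,14],[0,0,0,0.5,-0.5,68,14],[0,0,0,0.5,-0.5,71,14],[0,0,0,0.5,-0.5,72,14],[0,0,0,0.5,-0.5,72,14],[0,0,0,0.5,-0.5,72,14]]])

```text
time: 22.5
tool_pos: [0.5108, -0.4159, 0.0721]
ee_rot: [2.882, -1.249, 0.002]
ft_force: [-0.3, -0.6, -1.7]
width: 0.247
```

>>> jog_arm(deltas=[[[0,0,0,0,0,1,14],[0,0,0,0,0,2,14],[0,0,0,0,0,2,14],[0,0,0,0,0,2,26],[0,0,0,0,0,2,36],[0,0,0,0,0,2,46],[0,0,0,0,0,2,50],[0,0,0,0,0,2,50],[0,0,0,0,0,-10,50],[0,0,0,0,0,-35,50],[0,0,0,0,0,-75,50],[0,0,0,0,0,-110,50],[0,0,0,0,0,-130,50],[0,0,0,0,0,-130,50],[0,0,0,0,0,-130,50]]])

```text
time: 24.0
tool_pos: [0.5106, -0.4157, 0.2015]
ee_rot: [2.882, -1.25, 0.001]
ft_force: [1.7, -0.6, -0.1]
width: 0.586
```

```bash
python3 key.py w9.png; python3 - <<'E'
from h import *
g=env.grab_frame("side"); h=env.grab_frame("top")
a=cv2.resize(g["image"][270:430,240:400],(400,400),interpolation=cv2.INTER_CUBIC); b=cv2.resize(h["image"][190:330,380:520],(400,400),interpolation=cv2.INTER_CUBIC)
cv2.imwrite("pics/end.png",np.hstack([a,b])[:,:,::-1])
P,u,v=cloud(g);D=P-[.5405,-.2955,0]; rr=np.hypot(D[:,0],D[:,1]); m=(rr<.054)&(rr>.023)&(P[:,2]>.0365)&(P[:,2]<.045)
d=np.median(D[m],0);print("finger",np.degrees(np.arctan2(d[1],d[0])))
E
```

```text
t 24.0 tcp [ 0.5106 -0.4157  0.2015] jawyaw -136.88 F [ 1.7 -0.6 -0.1] w 50.1 j [-0.74  0.44  1.   -0.    1.7   1.65] zax [ 0. -0. -1.]
wrist
keytop 1937 [ 509.4 -415.8] [22.  49.5] 42.52 [ 0.5106 -0.4166  0.1063] circ [ 509.5 -415.9] 25.8
grip 2122 [ 509.6 -415.7] [22.  49.7] 43.08 [ 0.5122 -0.4184  0.1062] circ [ 509.6 -415.8] 25.8
collar/rim 2652 [ 510.7 -415.1] [66.8 63.2] 45.16 [ 0.5164 -0.4192  0.0586] circ [ 509.6 -413.8] 33.8
rim 1345 [ 510.7 -415.2] [66.8 63.2] 45.16 [ 0.5218 -0.421   0.0564] circ [ 509.6 -413.9] 33.8
head 991 [ 539.9 -296.2] [36.3 38.2] 2.03 [ 0.545  -0.2977  0.0534] circ [ 540. -296.] 22.3
frametop 5002 [ 536.9 -208.8] [180.3 112.7] 1.94 [ 0.6009 -0.2346  0.0326] circ [ 536.7 -209.3] 104.9
bar 767 [ 579.  -207.5] [35.6 17.2] 2.12 [ 0.5798 -0.2117  0.0681] circ [ 579.1 -208.3] 18.9
plate 11256 [ 537.7 -232.8] [210.3 177.8] 2.06 [ 0.5765 -0.2825  0.0205] circ [ 537.7 -233.3] 135.2
side
keytop 429 [ 510.3 -416.1] [22.5 50.1] 43.99 [ 0.5106 -0.4193  0.1057] circ [ 511.1 -415.2] 26.8
grip 907 [ 510.3 -416.6] [23.2 50.7] 43.99 [ 0.5101 -0.424   0.0982] circ [ 511.1 -415.5] 27.0
collar/rim 769 [ 510.  -420.1] [57.4 66. ] 86.97 [ 0.5034 -0.4325  0.0573] circ [ 511.  -414.8] 34.8
rim 516 [ 509.8 -420. ] [57.4 66.3] 86.97 [ 0.5069 -0.4379  0.0553] circ [ 511.  -414.8] 34.8
head 237 [ 540.7 -296.9] [36.1 38.4] 1.04 [ 0.5456 -0.2993  0.0529] circ [ 541.1 -296.4] 22.7
frametop 1700 [ 538.2 -209.1] [181.  114.6] 1.42 [ 0.52   -0.2396  0.0323] circ [ 538.4 -207.9] 105.7
bar 302 [ 553.8 -209.3] [87.7 18.9] 2.54 [ 0.5605 -0.2137  0.0673] circ [ 553.7 -208.5] 44.2
plate 3784 [ 539. -235.] [209.8 176. ] 1.95 [ 0.5442 -0.2778  0.0204] circ [ 539.6 -234. ] 135.1
finger 90.23725832731557
```

View pics/end.png

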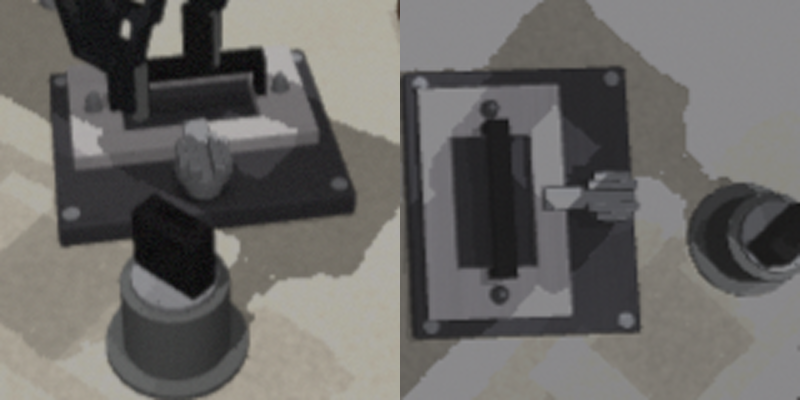

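The picture shows both pins through the frame's holes (right half: (489,108) and (500,293)). The finger lies over the frame's edge at (565,197), and the key is upright in its stand. The robot is clear, so I'm handing in.

```bash
python3 -c "
from h import *
st(); print(env.hand_in())"
```

```text
t 24.2 tcp [ 0.5101 -0.4153  0.1994] jawyaw -136.87 F [0.6 0.5 0. ] w 50.2 j [-0.74  0.45  1.   -0.    1.7   1.65] zax [-0.002  0.002 -1.   ]
the job is handed in; nothing more can be done
None
```

The job is done and handed in at 24.2 s. The frame is on the fixture pins, the clamp screw is at its stop, and the key is back in its stand. The hand-in gives no verdict, so these are my own last checks:

- **Frame:** its top face measures 32.5 mm high against 32 mm when seated. It sits within about 1 mm of the fixture centre in the wrist camera, and the wrist camera has its yaw about 0.1° off the plate's. The side camera gives about 0.5° and up to 3 mm in y, which I put down to its coarser resolution. Both pins show through the holes.
- **Screw:** the wrist torque rose to 0.27 N m against the stop, compared with 0.05 N m to turn it. The finger then pointed at about 90–93° with the fixture's yaw at 2°, so the screw is at roughly 1.57 rad.
- **Key:** it stands upright with its top at 106 mm, which is correct for the collar lying on the rim. It is about 2 mm off the stand's middle (limit 12 mm).
- **Robot and bystanders:** the gripper is open and about 90 mm clear above the key. No move came near a bystander, but I did not measure them again at the end.

The top camera disagreed with the wrist and side cameras by about 3 mm in absolute position. I placed the frame and key by comparing positions within one camera view, so this did not matter.

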